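Cure a cast robot-car chassis under the lamp

TASK

Lift the red cast chassis out of its open mould and lay it in the tray under the curing lamp, its tub lying flat inside the tray's low rim and its tail bar sticking out of the front, and let go of it. Then swing the lamp's dimmer lever until its pointer lines up with the green index tab, and let go. Leave the phone and the screwdriver where they are.

Things in the scene. Friction and masses are not known exactly. Their poses are not given: they have to be found in the camera images.
- chassis: Red cast resin chassis, 110 g: an open tub 100 long (x) x 50 wide (y) x 18 high, 6 mm walls, 8 mm floor, with a tail bar 80 long, 24 wide, 10 thick on the middle of its -x end, 8 to 18 mm above the underside (tail end at x = -130 mm). Origin: centre of the tub's underside; z up. In the mould its top is flush, so it can only be gripped by the tub's long sides, in the finger slots at x = 0.
- tail_end (a point): Middle of the chassis tail's end face, 13 mm above the chassis underside; same axes as the chassis.
- mould: Fixed open aluminium mould, 210 (x) x 126 (y) x 30 high; cavity floor 12 mm up, 2 mm clearance round the part. Origin: centre of its underside; the tub's centre lies at x = +40 mm, the tail's channel towards -x. A finger slot each side of the tub's middle (x = 16 to 64 mm, |y| = 27 to 63, open to the side), floor 12 mm up.
- tray (a point): Centre of the white tray's floor, 4 mm above the bench; front towards -x, z up. Inside 120 (x) x 72 (y), steel rim 4 mm high, 4 wide all round. Over it a fixed grey lamp hood: x = -55 to +90 mm, |y| to 70, 61.5 to 96.5 mm above the tray floor, on two rear posts (x = 72 to 86, |y| = 50 to 64). The bench in front is free for putting things down.
- lamp: The curing lamp as a whole (tray, posts and hood, fixed). Origin on the bench, straight below point tray, same axes.
- console: Fixed white dimmer box, 180 (x) x 190 (y) x 45 high. Origin: centre of its underside. The lever's vertical hinge stands at x = +55 mm, y = 0; the lever sweeps over the front half.
- dimmer (a joint): Angle of the dimmer lever about its vertical hinge, 0 to 1.6 rad, growing counter-clockwise seen from above; at 0.8 it points to the console's -x. Stays where left (about 3 N at the knob). Steel arm, pointer tip 120 mm from the hinge, arm top 68 mm above the bench. Lined up when equal to joint index.
- dimmer_knob (a point): Middle of the lever's black upright round knob, 26 mm diameter, 68 to 110 mm above the bench (this point at 91 mm), 95 mm from the hinge. Its x axis points outwards along the lever.
- index (a joint): Angle of the green index tab about the same hinge, same zero and sense as joint dimmer. It is fixed during a run.
- index_tab (a point): Top of the green index tab, 18 x 12 x 6 mm, flat on the console top, 131 mm from the hinge. Its x axis points outwards from the hinge.
- phone: Black phone lying flat, 152 (x) x 74 x 8 mm; bystander.
- screwdriver: Yellow screwdriver, 180 mm long, lying along its x; bystander.
Things that resemble listed ones, but are neither listed nor needed, are in the scene too. Of the things shaped like the chassis, the red one is meant.

How it is judged:
On the way, in this order (a step that is already met when the one before it is completed fails the run):
1. the chassis lies flat in the tray under the lamp, tail out of the front, released (x of chassis in the frame of tray between -0.014 and 0.014 m and y of chassis in the frame of tray between -0.014 and 0.014 m and z of chassis in the frame of tray between -0.003 and 0.0025 m and angle between chassis's own z axis and vertical below 0.05 rad and x of tail_end in the frame of tray below -0.1 m and contact force between the fingers and chassis below 0.1 N and linear speed of chassis below 0.02 m/s), for 0.2 s.
2. then the lever is lined up with the green tab (angle between the x axis of dimmer_knob and the x axis of index_tab, either way round below 0.07 rad and velocity of joint dimmer between -0.05 and 0.05 rad/s), for 0.2 s.
At the end, for the whole second after the job is handed in: The chassis lies flat (within 0.05 rad) on the tray floor inside the rim, its tub centred within 14 mm each way, tail out of the front, released and at rest; the dimmer lever stands within 0.07 rad (4 degrees) of the green index tab, at rest and released (all of step 1 and all of step 2 and contact force between the fingers and anything else below 0.1 N); the robot touches nothing.
It fails at once if a bystander (phone or screwdriver) is moved by more than 30 mm (distance of any of phone, screwdriver from where it was at the start of the episode above 0.03 m).
It also fails if it takes over 67 s, if anything falls off the work surface, if the arm or the gripper's body presses on something with over 40 N, if the wrist force passes 120 N, or if a joint passes its speed limit or range.

ROBOT

A 7-joint arm with a two-finger parallel gripper is mounted at the origin on the work surface. World frame = base frame: x ahead of the robot, y to its left, z up, the work surface at z = 0. Lengths are in m, angles in rad, forces in N, time in s.
With the tool pointing down it reaches from about 0.425 to 0.925 m from the base axis. Payload 6.8 kg.
Tool frame: the origin (TCP) lies between the finger pads; the fingertips stand 22 mm ahead of it and the grasp point (between the pads) lies 3 mm ahead of it; z points along the fingers, y is the direction in which the jaws open and shut (so a half turn about z gives the same grasp; the last joint's range is limited). The gripper opens to 85 mm and grips with 20 to 120 N. Pads are 22 mm wide; open, the fingers measure 114 mm over their backs; the gripper's body (76 mm by 85 mm) begins 54 mm behind the grasp point. The pads swing forward as they close: fully open they stand 13 mm farther back than shut.
Start: joints at [1.065, 0.477, 0.022, 1.555, -0.011, 1.109, -0.083], TCP at [0.261, -0.622, 0.253] pointing down, gripper open.
Joint ranges: [-2.96, 2.96], [-0.34, 2.1], [-1.41, 1.46], [0.24, 2.44], [-1.37, 4.51], [0.17, 1.92], [-2.96, 2.96]. Speed limits (rad/s): [2.39, 2.39, 3.14, 3.14, 3.14, 3.14, 3.14].

INTERFACE

Orientations are given as a unit quaternion [w, x, y, z].
In Python, from station import bot gives the robot as it stands. The module is installed in compiled form; this text tells all that it offers.
- The arm moves only by the tool drive_tool, never from a script. Its argument "series" is one flat list of numbers, 7 for each row, row after row: the opening, from -1 (shut) to 1 (fully open), then the shift along the tool's x, y, z in mm, then the turn, a rotation vector about the tool's x, y, z in rad. In form: [jaw, x, y, z, wx, wy, wz, jaw, x, y, z, wx, wy, wz, ...]. A call has 1 to 12 rows; each row shifts and turns the commanded pose from where the row before left it, along the tool's axes as they then stand; what a row does not reach is not made up. A row lasts 1/8 s, in which the tool goes at most 62.5 mm and 10.7 degrees, less where a joint would pass 70% of its speed; a pose out of reach is approached as far as the arm can. A call with a gripper value outside its range is refused whole. The fingers move at their own pace and stop on an object; "force" is the grip in N (left out, the last holds). Time passes only in rows, so rows that do not move let the fingers close. It gives the time, the measured TCP pose, the force and the opening at its end, in the units of the state.
- bot.get_obs(): the state, without advancing time (a new reading comes with each control period).
- bot.read_camera(name): name is "side" or "top"; returns a dict with "pixels" (384x512x3 uint8, blue, green, red), "camera_matrix" (3x3 intrinsics, pixels), "rvec" (rotation vector, rad) and "tvec" (3), from world to camera coordinates, as OpenCV has them. Camera axes: x right, y down, z forward; pixel columns grow to the right and rows downward; lengths in m; the calibration is good to about 2 mm. A picture is of the moment at which its call begins. There is no depth.
- bot.hand_in(): hands the job in, once; it reports no verdict.
The state is a dict: "t": time; "q": joint angles; "joint_vel": joint speeds; "joint_torque": joint torques, N m; "eef_pos": TCP position; "tool_rot": TCP orientation; "contact_force": force on the tool from outside, world axes, zero at the start; "torque": the same for the moment, N m; "gripper_width": opening from 0.0 (shut) to 1.0 (fully open).
Only numpy, scipy, OpenCV 4.12 (cv2) and the standard library are available. Lean on these libraries where they do the work, as an engineer would, in place of code of your own. Each camera call takes 0.05 s, during which the arm holds its last target. There are 200 camera calls.

## Working session

There is one attempt and no reset: what is moved stays moved. The work goes in short steps, Python scripts to look and compute and a tool call to move; the robot and the scene stay as the last step left them, time stands still between calls to the robot, and variables do not carry over. Pictures are saved under pics/ and viewed, about 8 in all and at most 12, crops included, and the job is handed in when it is done.

Besides the shell and the picture viewer there is one more tool, called after "Call:" as a command line: name --argument value ..., lists and objects as JSON in quotes. drive_tool: Moves the arm, as the interface text tells. Its arguments: {"type":"object","properties":{"series":{"type":"array"},"force":{"type":"number"}},"required":["series"]}

```bash
mkdir -p pics; python3 - <<'E'
from station import bot
import cv2,numpy as np,pickle
print(bot.get_obs())
d={}
for n in("side","top"):
    c=bot.read_camera(n);d[n]=c;cv2.imwrite(f"pics/{n}0.png",c["pixels"])
    R=cv2.Rodrigues(np.array(c["rvec"]))[0];print(n,c["camera_matrix"],(-R.T@np.ravel(c["tvec"])))
pickle.dump(d,open("c0.pkl","wb"))
E
```

```text
{'t': 0.0, 'q': array([ 1.06488349,  0.47781453,  0.02233456,  1.55646169, -0.01151651,
        1.10927725, -0.08308586]), 'joint_vel': array([-0.00111838,  0.00021841, -0.00123355, -0.00020436, -0.00027902,
        0.00048824, -0.00038896]), 'joint_torque': array([-1.84856681e-04, -5.96452224e+01,  1.60809807e+00, -2.81202006e+01,
        1.25496762e-02,  9.32079682e-03,  4.68885986e-06]), 'eef_pos': array([ 0.26127904, -0.62178225,  0.25231157]), 'tool_rot': array([-8.84636293e-04,  9.80279593e-01,  1.97613458e-01, -2.39381594e-04]), 'contact_force': array([-0.85353207,  0.28749403, -0.21440169]), 'torque': array([-0.04110229,  0.01020155, -0.04459616]), 'gripper_width': 0.9996930340521742}
side [[385.59993971   0.         257.37543275]
 [  0.         385.59993971 187.82860661]
 [  0.           0.           1.        ]] [0.1366025  0.95757614 0.74506323]
top [[478.32178665   0.         263.62699006]
 [  0.         478.32178665 195.34102939]
 [  0.           0.           1.        ]] [ 0.46433349 -0.05899696  1.35957948]
```

View pics/top0.png

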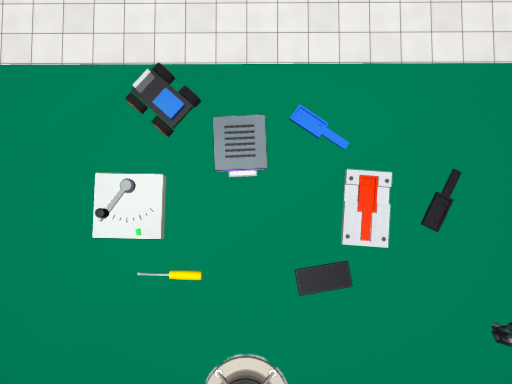

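View pics/side0.png

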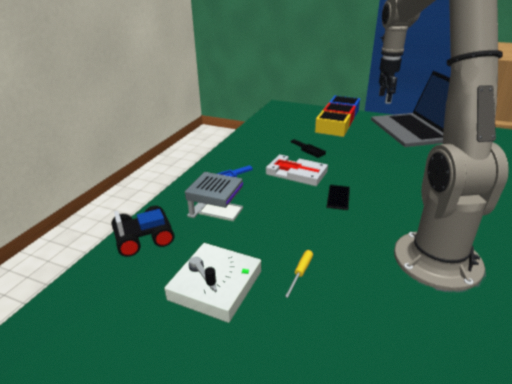

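The top view (up = +x, left = +y) shows the mould with the red chassis at about (367,208), tail towards the robot. The hood is at (240,142) with the tray strip below it at (242,173). The console has its hinge at (127,186), knob at (102,212) and green tab at (138,232). The phone is at (323,278) and the screwdriver at (170,275). The side view agrees with this layout.

```bash
cat > h.py <<'E'
import cv2,numpy as np
def ray(c,uv,z):
    K=np.array(c["camera_matrix"]);R=cv2.Rodrigues(np.array(c["rvec"]))[0];t=np.ravel(c["tvec"])
    uv=np.atleast_2d(np.asarray(uv,float));d=np.c_[(uv-[K[0,2],K[1,2]])/[K[0,0],K[1,1]],np.ones(len(uv))]@R
    o=-R.T@t;return (o+d*((z-o[2])/d[:,2:]))[:,:2]
def blob(m,box):
    x0,y0,x1,y1=box;k=np.zeros(m.shape,np.uint8);k[y0:y1,x0:x1]=m[y0:y1,x0:x1]
    n,l,s,c=cv2.connectedComponentsWithStats(k.astype(np.uint8))
    return (l==1+np.argmax(s[1:,4])).astype(np.uint8)
def rect(c,m,z):
    p=cv2.findContours(m,0,1)[0];p=max(p,key=len)[:,0]
    # outline in mm, then pixel half-width ignored
    r=cv2.minAreaRect((ray(c,p,z)*1000).astype(np.float32));return np.array(r[0]).round(1),np.array(r[1]).round(1),round(r[2],1)
E
python3 - <<'E'
from h import *;import pickle
d=pickle.load(open("c0.pkl","rb"));c=d["top"];im=c["pixels"].astype(int);b,g,r=im[...,0],im[...,1],im[...,2]
red=(r>130)&(g<90)&(b<90)
m=blob(red,(340,165,395,250));print("red all",rect(c,m,.03))
ys,xs=np.nonzero(m);P=ray(c,np.c_[xs,ys],.03)*1000
for y in range(ys.min(),ys.max()+1,4):
    x=xs[ys==y];print(y,len(x),x.mean(),end=' | ')
print()
grey=(abs(r-b)<25)&(abs(r-g)<25)
m=blob(grey&(r>100),(335,160,400,255))|blob(red,(340,165,395,250));print("mould",rect(c,m,.03))
hood=blob((abs(r-g)<30)&(r>40)&(g<r+25)&(r<200),(205,105,275,174));print("hood",rect(c,hood,.1005))
tr=blob((r>200)&(g>200)&(b>200),(205,165,275,185));print("trayfront",rect(c,tr,.006))
con=blob((r>210)&(g>210)&(b>210),(85,165,170,245));print("console",rect(c,con,.045))
gr=blob((g>200)&(r<120)&(b<120),(85,165,170,245));ys,xs=np.nonzero(gr);G=ray(c,[xs.mean(),ys.mean()],.051)[0]
kb=blob((r<60)&(g<60)&(b<60),(85,195,118,225));ys,xs=np.nonzero(kb);print("knobpx",len(xs),xs.mean(),ys.mean());Kn=ray(c,[xs.mean(),ys.mean()],.1)[0]
print("green",G,"knob",Kn)
z=np.vstack([cv2.resize(c["pixels"][160:250,85:175],None,fx=4,fy=4,interpolation=cv2.INTER_CUBIC)])
z=np.hstack([z,cv2.resize(c["pixels"][100:190,200:290],None,fx=4,fy=4,interpolation=cv2.INTER_CUBIC)]);cv2.imwrite("pics/z1.png",z)
E
```

```text
red all (array([ 525.5, -338.1]), array([ 51.4, 177.1]), 86.3)
176 14 366.5 | 180 18 368.5 | 184 19 368.0 | 188 18 367.5 | 192 18 367.5 | 196 19 367.0 | 200 18 366.5 | 204 19 367.0 | 208 18 366.5 | 212 9 367.0 | 216 9 366.0 | 220 9 366.0 | 224 8 365.5 | 228 8 365.5 | 232 9 365.0 | 236 9 365.0 | 
mould (array([ 524.1, -336.1]), array([128.4, 208. ]), 85.8)
hood (array([694.3,  11.9]), array([147.2, 137.5]), 2.4)
trayfront (array([624.9,   8.4]), array([71.2, 11.5]), 89.9)
console (array([530.7, 323.5]), array([187. , 177.3]), 88.9)
knobpx 43 104.90697674418605 212.93023255813952
green [0.45906708 0.291118  ] knob [0.50850254 0.36652141]
```

View pics/z1.png

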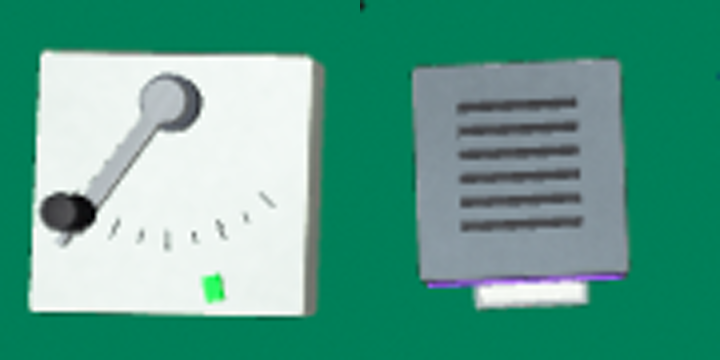

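```bash
cat >> h.py <<'E'
def go(x,y,z,yaw):
    "print shift (mm) and turn in current tool axes to reach tool-down pose, tool x at yaw"
    from station import bot
    from scipy.spatial.transform import Rotation as R
    o=bot.get_obs();A=R.from_quat(o["tool_rot"],scalar_first=True)
    B=R.from_euler('z',yaw)*R.from_euler('x',np.pi)
    p=np.array([x,y,z]);print("t",round(o["t"],2),"tcp",o["eef_pos"].round(4),"w",round(o["gripper_width"],3),"F",o["contact_force"].round(1))
    print("turn",(A.inv()*B).as_rotvec().round(3),"shift now-axes",(1000*A.inv().apply(p-o["eef_pos"])).round(1),"shift after turn",(1000*B.inv().apply(p-o["eef_pos"])).round(1))
E
python3 -c "
from h import *;go(.565,-.340,.12,-.068)"
```

```text
t 0.1 tcp [ 0.2613 -0.6218  0.2524] w 1.004 F [ 0.7 -0.2  0.4]
turn [-0.002  0.001  0.466] shift now-axes [ 389.2 -141.9  132.6] shift after turn [ 283.9 -301.8  132.4]
```

Call:
drive_tool --series '[1,0,0,0,0,0,0.155,1,0,0,0,0,0,0.155,1,0,0,0,0,0,0.156,1,36,-38,10,0,0,0,1,36,-38,10,0,0,0,1,36,-38,10,0,0,0,1,36,-38,10,0,0,0,1,36,-38,10,0,0,0,1,36,-38,10,0,0,0,1,36,-38,10,0,0,0,1,32,-36,10,0,0,0,1,0,0,10,0,0,0]'

```text
t: 1.6
eef_pos: [0.5692, -0.3347, 0.1623]
tool_rot: [-0.002, 1.0, -0.03, 0.001]
contact_force: [0.6, -0.4, -0.8]
gripper_width: 1.002
```

```bash
python3 - <<'E'
from h import *;from station import bot
go(.565,-.340,.037,-.068)
c=bot.read_camera("side");cv2.imwrite("pics/s1.png",cv2.resize(c["pixels"][60:220,220:400],None,fx=4,fy=4,interpolation=cv2.INTER_CUBIC)[:600,:720])
E
```

```text
t 1.6 tcp [ 0.5692 -0.3347  0.1623] w 1.002 F [ 0.6 -0.4 -0.8]
turn [-0.003 -0.001  0.008] shift now-axes [ -4.    5.9 125.3] shift after turn [ -3.8   5.6 125.3]
```

View pics/s1.png

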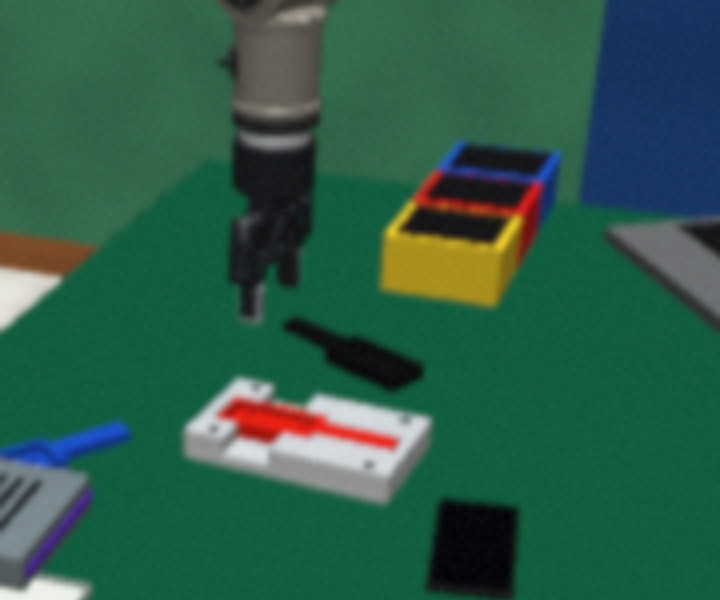

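The crop shows the mould with its finger slots free and the gripper above them. I'm moving down in two stages.

Call:
drive_tool --series '[1,-4,6,30,0,0,0.008,1,0,0,30,0,0,0,1,0,0,22,0,0,0,1,0,0,0,0,0,0]'

```text
t: 2.15
eef_pos: [0.5584, -0.3469, 0.0795]
tool_rot: [-0.001, 0.999, -0.039, -0.002]
contact_force: [-0.4, -0.2, -1.2]
gripper_width: 1.002
```

```bash
python3 - <<'E'
from h import *
go(.565,-.340,.036,-.068)
E
```

```text
t 2.15 tcp [ 0.5584 -0.3469  0.0795] w 1.002 F [-0.4 -0.2 -1.2]
turn [-0.001  0.004 -0.01 ] shift now-axes [ 6.2 -7.3 43.5] shift after turn [ 6.1 -7.3 43.5]
```

Call:
drive_tool --series '[1,6,-7,0,0,0,-0.01,1,0,0,0,0,0,0,1,0,0,15,0,0,0,1,0,0,15,0,0,0,1,0,0,10,0,0,0,1,0,0,0,0,0,0,1,0,0,0,0,0,0]'

```text
t: 3.02
eef_pos: [0.5677, -0.3397, 0.0414]
tool_rot: [0.0, 0.999, -0.033, 0.0]
contact_force: [-0.0, -0.5, 0.1]
gripper_width: 1.001
```

```bash
python3 - <<'E'
from h import *
go(.565,-.340,.036,-.068)
E
```

```text
t 3.02 tcp [ 0.5677 -0.3397  0.0414] w 1.001 F [-0.  -0.5  0.1]
turn [ 0.    -0.     0.002] shift now-axes [-2.7  0.5  5.4] shift after turn [-2.7  0.5  5.4]
```

Call:
drive_tool --series '[1,-2,0,5,0,0,0,1,0,0,0,0,0,0,0,0,0,0,0,0,0,0,0,0,0,0,0,0,-1,0,0,0,0,0,0,-1,0,0,0,0,0,0,-1,0,0,0,0,0,0,-1,0,0,0,0,0,0,-1,0,0,0,0,0,0]' --force 50

```text
t: 4.15
eef_pos: [0.5659, -0.3398, 0.0368]
tool_rot: [0.0, 0.999, -0.033, 0.0]
contact_force: [0.1, 0.5, 5.5]
gripper_width: 0.572
```

Call:
drive_tool --series '[-1,0,0,-5,0,0,0,-1,0,0,-10,0,0,0,-1,0,0,-15,0,0,0,-1,0,0,-20,0,0,0,-1,0,0,-20,0,0,0,-1,0,0,0,0,0,0,-1,0,0,0,0,0,0]'

```text
t: 5.03
eef_pos: [0.5653, -0.3392, 0.1062]
tool_rot: [-0.0, 0.999, -0.033, -0.0]
contact_force: [0.2, 0.3, -0.6]
gripper_width: 0.568
```

```bash
python3 - <<'E'
from h import *;from station import bot
go(.575,-.130,.080,.045)
c=bot.read_camera("side");cv2.imwrite("pics/s2.png",cv2.resize(c["pixels"][60:220,220:400],None,fx=4,fy=4,interpolation=cv2.INTER_CUBIC)[:600,:720])
E
```

```text
t 5.03 tcp [ 0.5653 -0.3392  0.1062] w 0.568 F [ 0.2  0.3 -0.6]
turn [-0.     0.    -0.111] shift now-axes [  -4.2 -209.3   26.3] shift after turn [  19.1 -208.5   26.2]
```

View pics/s2.png

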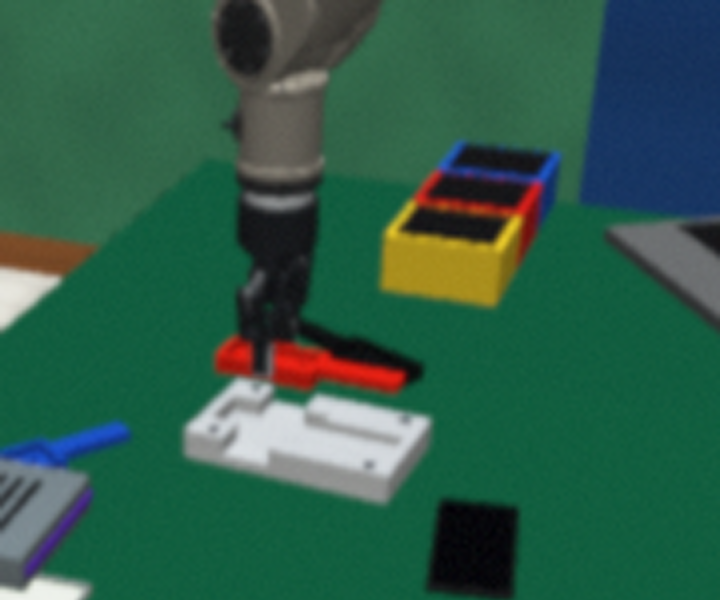

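The chassis is out of the mould, held level in the jaws. Next I'll carry it to the free bench.

Call:
drive_tool --series '[-1,0,0,0,0,0,-0.111,-1,4,-30,0,0,0,0,-1,4,-42,0,0,0,0,-1,4,-42,0,0,0,0,-1,4,-42,10,0,0,0,-1,3,-32,15,0,0,0,-1,0,-20,15,0,0,0,-1,0,0,15,0,0,0,-1,0,0,10,0,0,0,-1,0,0,0,0,0,0,-1,0,0,0,0,0,0]'

```text
t: 6.45
eef_pos: [0.5754, -0.1321, 0.0416]
tool_rot: [0.0, 1.0, 0.022, 0.0]
contact_force: [0.4, 0.2, -0.4]
gripper_width: 0.572
```

```bash
python3 - <<'E'
from h import *
go(.575,-.130,.026,.045)
E
```

```text
t 6.45 tcp [ 0.5754 -0.1321  0.0416] w 0.572 F [ 0.4  0.2 -0.4]
turn [ 0.001 -0.001 -0.002] shift now-axes [-0.3 -2.1 15.6] shift after turn [-0.3 -2.1 15.6]
```

Lower it onto the bench, open the jaws and rise.

Call:
drive_tool --series '[-1,0,0,8,0,0,0,-1,0,0,5,0,0,0,-1,0,0,2,0,0,0,-1,0,0,0,0,0,0,-1,0,0,0,0,0,0,1,0,0,0,0,0,0,1,0,0,0,0,0,0,1,0,0,0,0,0,0,1,0,0,-20,0,0,0,1,0,0,-30,0,0,0,1,0,0,-40,0,0,0,1,0,0,-40,0,0,0]'

```text
t: 7.95
eef_pos: [0.5753, -0.1308, 0.159]
tool_rot: [0.0, 1.0, 0.022, 0.001]
contact_force: [0.1, -0.2, 0.1]
gripper_width: 0.997
```

Call:
drive_tool --series '[1,-60,0,-30,0,0,0,1,-40,0,0,0,0,0,1,0,0,0,0,0,0]'

```text
t: 8.32
eef_pos: [0.4767, -0.1357, 0.1858]
tool_rot: [0.0, 1.0, 0.021, 0.0]
contact_force: [0.5, -0.1, 0.1]
gripper_width: 1.002
```

```bash
python3 - <<'E'
from h import *;from station import bot
go(.463,-.135,.10,.045)
c=bot.read_camera("side");s=c["pixels"][90:240,170:350]
im=c["pixels"].astype(int);red=(im[...,2]>130)&(im[...,1]<90)&(im[...,0]<90)
t=bot.read_camera("top");it=t["pixels"].astype(int);rt=(it[...,2]>130)&(it[...,1]<90)&(it[...,0]<90)
m=blob(rt,(270,150,340,270));print(rect(t,m,.018))
ys,xs=np.nonzero(m)
for y in range(ys.min(),ys.max()+1,4):
    x=xs[ys==y];print(y,len(x),x.mean(),ray(t,[x.mean(),y],.018).round(4))
cv2.imwrite("pics/s3.png",np.hstack([cv2.resize(s,(400,333)),cv2.resize(t["pixels"][120:270,230:410],(400,333))]))
E
```

```text
t 8.32 tcp [ 0.4767 -0.1357  0.1858] w 1.002 F [ 0.5 -0.1  0.1]
turn [ 0.001 -0.    -0.002] shift now-axes [-13.7  -1.4  85.8] shift after turn [-13.6  -1.4  85.8]
(array([ 581.2, -130.3]), array([83.3, 49.7]), 2.6)
173 6 296.5 [[ 0.6232 -0.1446]]
177 17 291.0 [[ 0.6119 -0.129 ]]
181 18 291.5 [[ 0.6006 -0.1304]]
185 18 291.5 [[ 0.5893 -0.1303]]
189 18 291.5 [[ 0.578  -0.1302]]
193 18 291.5 [[ 0.5667 -0.1302]]
197 7 291.2857142857143 [[ 0.5554 -0.1295]]
201 2 284.5 [[ 0.5442 -0.1104]]
```

View pics/s3.png

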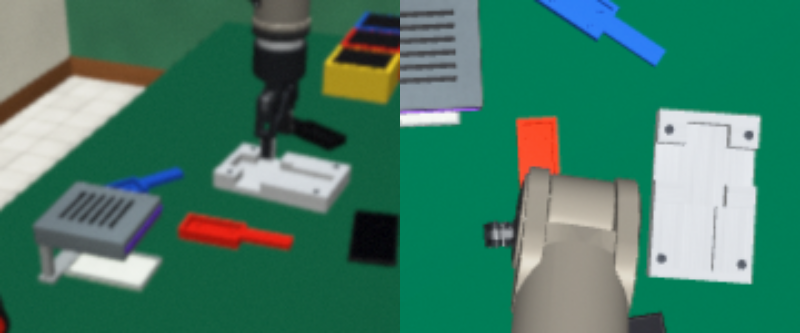

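The chassis lies flat on the bench with its tub centre near (0.574, -0.130). I'll regrip it by the tail, near (0.461, -0.135).

Call:
drive_tool --series '[0.3,-15,-1,20,0,0,0,0.3,0,0,40,0,0,0,0.3,0,0,40,0,0,0,0.3,0,0,35,0,0,0,0.3,0,0,15,0,0,0,0.3,0,0,8,0,0,0,0.3,0,0,0,0,0,0,0.3,0,0,0,0,0,0]'

```text
t: 9.43
eef_pos: [0.4652, -0.1349, 0.0272]
tool_rot: [0.0, 1.0, 0.022, 0.001]
contact_force: [-0.2, 0.3, -1.3]
gripper_width: 0.65
```

```bash
python3 - <<'E'
from h import *
go(.461,-.1353,.0255,.045)
E
```

```text
t 9.43 tcp [ 0.4652 -0.1349  0.0272] w 0.65 F [-0.2  0.3 -1.3]
turn [ 0.    -0.002 -0.   ] shift now-axes [-4.3  0.2  1.7] shift after turn [-4.3  0.2  1.7]
```

Call:
drive_tool --series '[0.3,-4,0,2,0,0,0,0.3,0,0,0,0,0,0,-1,0,0,0,0,0,0,-1,0,0,0,0,0,0,-1,0,0,0,0,0,0,-1,0,0,0,0,0,0,-1,0,0,0,0,0,0,-1,0,0,0,0,0,0]' --force 90

```text
t: 10.42
eef_pos: [0.4605, -0.135, 0.0243]
tool_rot: [0.0, 1.0, 0.022, 0.0]
contact_force: [-1.3, -0.3, 2.0]
gripper_width: 0.256
```

Call:
drive_tool --series '[-1,0,0,-5,0,0,0,-1,0,0,-10,0,0,0,-1,0,0,-10,0,0,0,-1,0,0,0,0,0,0,-1,0,0,0,0,0,0]'

```text
t: 11.05
eef_pos: [0.4604, -0.1349, 0.0494]
tool_rot: [0.0, 1.0, 0.022, 0.0]
contact_force: [-0.0, -0.4, -1.3]
gripper_width: 0.253
```

```bash
python3 - <<'E'
from h import *;from station import bot
go(.450,.002,.050,.045)
c=bot.read_camera("side");s=c["pixels"][120:220,190:330]
cv2.imwrite("pics/s4.png",cv2.resize(s,(700,500),interpolation=cv2.INTER_CUBIC))
E
```

```text
t 11.05 tcp [ 0.4604 -0.1349  0.0494] w 0.253 F [-0.  -0.4 -1.3]
turn [ 0. -0. -0.] shift now-axes [  -4.2 -137.2   -0.6] shift after turn [  -4.2 -137.2   -0.6]
```

View pics/s4.png

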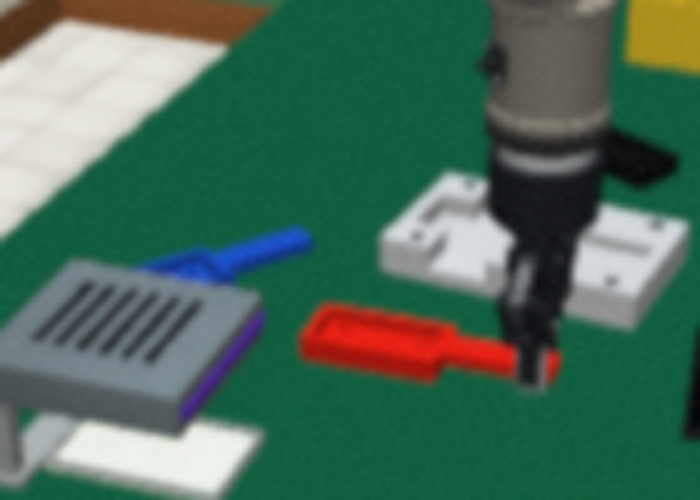

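Call:
drive_tool --series '[-1,-4,-25,0,0,0,0,-1,0,-38,0,0,0,0,-1,0,-38,0,0,0,0,-1,0,-28,0,0,0,0,-1,0,-8,0,0,0,0,-1,0,0,0,0,0,0,-1,20,0,0,0,0,0,-1,25,0,0,0,0,0,-1,25,0,0,0,0,0,-1,20,0,0,0,0,0,-1,0,0,0,0,0,0,-1,0,0,0,0,0,0]'

```text
t: 12.6
eef_pos: [0.5389, 0.0045, 0.0489]
tool_rot: [0.0, 1.0, 0.022, -0.001]
contact_force: [0.1, 0.4, -0.7]
gripper_width: 0.255
```

```bash
python3 - <<'E'
from h import *;from station import bot
go(.5645,.006,.030,.045)
t=bot.read_camera("top");c=bot.read_camera("side")
cv2.imwrite("pics/s5.png",np.hstack([cv2.resize(c["pixels"][150:240,170:290],(400,300)),cv2.resize(t["pixels"][100:205,190:330],(400,300))]))
E
```

```text
t 12.6 tcp [0.5389 0.0045 0.0489] w 0.255 F [ 0.1  0.4 -0.7]
turn [ 0.001  0.002 -0.002] shift now-axes [25.6 -0.4 18.8] shift after turn [25.6 -0.3 18.9]
```

View pics/s5.png

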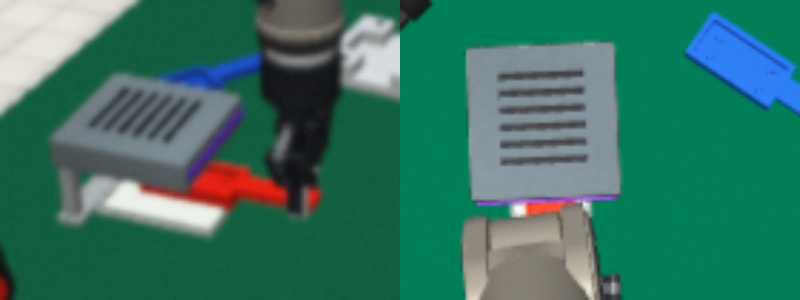

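Call:
drive_tool --series '[-1,15,-2,0,0,0,0,-1,11,0,0,0,0,0,-1,0,0,0,0,0,0,-1,0,0,0,0,0,0,-1,0,0,6,0,0,0,-1,0,0,6,0,0,0,-1,0,0,5,0,0,0,-1,0,0,2,0,0,0,-1,0,0,0,0,0,0,-1,0,0,0,0,0,0]'

```text
t: 13.95
eef_pos: [0.5661, 0.009, 0.0304]
tool_rot: [-0.0, 1.0, 0.022, 0.0]
contact_force: [-0.4, -0.0, -0.5]
gripper_width: 0.254
```

```bash
python3 - <<'E'
from h import *;from station import bot
go(.5645,.008,.0285,.045)
t=bot.read_camera("top");c=bot.read_camera("side")
cv2.imwrite("pics/s6.png",np.hstack([cv2.resize(c["pixels"][180:230,190:260],(400,286),interpolation=cv2.INTER_CUBIC),cv2.resize(t["pixels"][150:200,210:280],(400,286),interpolation=cv2.INTER_CUBIC)]))
E
```

```text
t 13.95 tcp [0.5661 0.009  0.0304] w 0.254 F [-0.4 -0.  -0.5]
turn [-0. -0. -0.] shift now-axes [-1.7  0.9  1.9] shift after turn [-1.7  0.9  1.9]
```

View pics/s6.png

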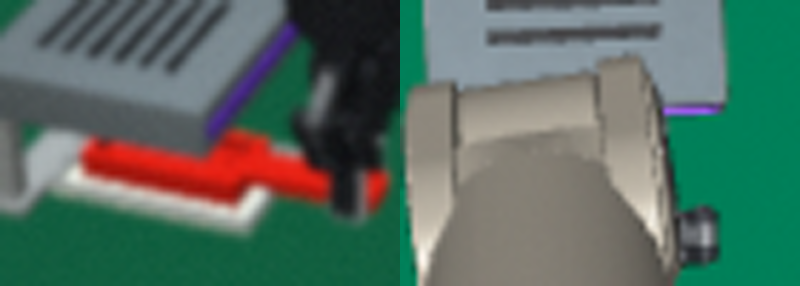

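Call:
drive_tool --series '[-1,0,0,2,0,0,0,-1,0,0,0,0,0,0,-1,0,0,0,0,0,0,0,0,0,0,0,0,0,0,0,0,0,0,0,0,0,0,0,0,0,0,0,0,0,0,0,0,0,0,-5,0,-20,0,0,0,0,-20,0,-30,0,0,0,0,-20,0,-40,0,0,0,0,0,60,-30,0,0,0,0,0,60,0,0,0,0]'

```text
validation failed for argument at $.se...
```

Call:
drive_tool --series '[0,0,60,0,0,0,0,0,0,60,0,0,0,0,0,0,0,0,0,0,0,0,0,0,0,0,0,0]'

```text
t: 14.55
eef_pos: [0.5716, -0.1113, 0.0305]
tool_rot: [-0.0, 1.0, 0.022, 0.0]
contact_force: [0.2, -0.2, 0.2]
gripper_width: 0.498
```

```bash
python3 - <<'E'
from h import *;from station import bot
go(.5645,.008,.0285,.045)
t=bot.read_camera("top");c=bot.read_camera("side")
it=t["pixels"].astype(int);rt=(it[...,2]>110)&(it[...,1]<90)&(it[...,0]<90)
m=blob(rt,(200,120,280,270));ys,xs=np.nonzero(m)
for y in range(ys.min(),ys.max()+1,2):
    x=xs[ys==y];print(y,len(x),x.mean(),ray(t,[x.mean(),y],.022).round(4))
cv2.imwrite("pics/s7.png",np.hstack([cv2.resize(c["pixels"][170:230,175:265],(400,267),interpolation=cv2.INTER_CUBIC),cv2.resize(t["pixels"][150:210,200:290],(400,267),interpolation=cv2.INTER_CUBIC)]))
E
```

```text
t 14.55 tcp [ 0.5716 -0.1113  0.0305] w 0.498 F [ 0.2 -0.2  0.2]
turn [-0.    -0.001 -0.002] shift now-axes [  -1.9 -119.5    2. ] shift after turn [  -1.7 -119.5    2. ]
188 1 225.0 [[0.5808 0.0566]]
190 1 225.0 [[0.5751 0.0566]]
192 1 224.0 [[0.5695 0.0594]]
194 1 224.0 [[0.5639 0.0594]]
196 2 223.5 [[0.5582 0.0607]]
198 1 223.0 [[0.5526 0.0621]]
```

View pics/s7.png

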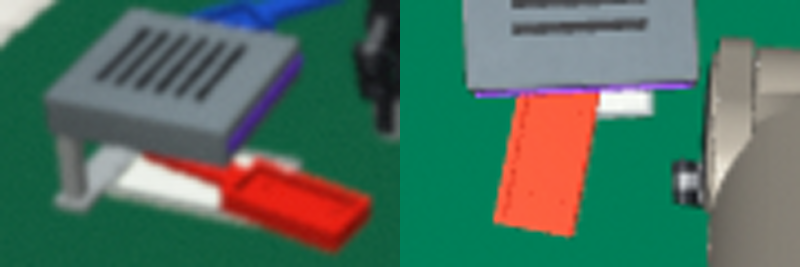

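My first call had a miscounted row and was refused, but the second still ran and dragged the chassis. It is now turned about half a turn, with the tub on the bench in front and the tail under the hood. It is still upright and within reach, so I'll measure it and put it right.

```bash
python3 - <<'E'
from h import *;from station import bot
o=bot.get_obs();print(o["q"].round(3))
t=bot.read_camera("top");it=t["pixels"].astype(int);rt=(it[...,2]>150)&(it[...,1]<130)&(it[...,0]<120)
m=blob(rt,(200,150,280,270));print(m.sum(),rect(t,m,.018))
ys,xs=np.nonzero(m)
for y in range(ys.min(),ys.max()+1,4):
    x=xs[ys==y];print(y,len(x),ray(t,[[x.min(),y],[x.max(),y]],.018).round(3).tolist())
c=bot.read_camera("side");it=c["pixels"].astype(int);rt=(it[...,2]>110)&(it[...,1]<90)&(it[...,0]<90)
m=blob(rt,(190,190,275,235));p=max(cv2.findContours(m,0,1)[0],key=len);q=cv2.approxPolyDP(p,2,True)[:,0];print(np.c_[q,ray(c,q,.018).round(3),ray(c,q,0).round(3)])
E
```

```text
[ 0.102  0.621 -0.026  1.928  0.026  0.593 -1.464]
565 (array([587.3,  33.9]), array([51.4, 89.2]), 83.9)
171 14 [[0.629, 0.043], [0.629, 0.006]]
175 18 [[0.618, 0.054], [0.618, 0.006]]
179 19 [[0.607, 0.057], [0.606, 0.006]]
183 18 [[0.595, 0.057], [0.595, 0.009]]
187 19 [[0.584, 0.06], [0.584, 0.009]]
191 18 [[0.573, 0.06], [0.573, 0.012]]
195 19 [[0.561, 0.063], [0.561, 0.012]]
199 18 [[0.55, 0.062], [0.55, 0.015]]
[[ 2.07e+02  2.04e+02  7.32e-01  1.90e-02  7.47e-01 -5.00e-03]
 [ 2.24e+02  2.11e+02  6.59e-01  3.40e-02  6.72e-01  1.10e-02]
 [ 2.25e+02  2.17e+02  6.41e-01  6.40e-02  6.53e-01  4.10e-02]
 [ 2.48e+02  2.25e+02  5.54e-01  7.50e-02  5.64e-01  5.30e-02]
 [ 2.57e+02  2.17e+02  5.44e-01  2.50e-02  5.54e-01  1.00e-03]
 [ 2.56e+02  2.13e+02  5.56e-01  5.00e-03  5.67e-01 -1.90e-02]
 [ 2.34e+02  2.06e+02  6.42e-01 -5.00e-03  6.54e-01 -2.90e-02]
 [ 2.28e+02  2.08e+02  6.55e-01  1.30e-02  6.68e-01 -1.00e-02]]
```

Call:
drive_tool --series '[1,0,0,-40,0,0,0,1,0,0,-40,0,0,0,1,0,0,0,0,0,0.152,1,-20,-50,0,0,0,0,1,0,-50,0,0,0,0,1,0,-45,0,0,0,0,1,0,0,0,0,0,0,1,0,0,0,0,0,0]'

```text
t: 15.75
eef_pos: [0.5668, 0.0355, 0.1102]
tool_rot: [0.0, 0.999, -0.053, -0.0]
contact_force: [0.8, -0.4, -0.8]
gripper_width: 1.005
```

```bash
python3 - <<'E'
from h import *
go(.565,.037,.026,-.107)
E
```

```text
t 15.75 tcp [0.5668 0.0355 0.1102] w 1.005 F [ 0.8 -0.4 -0.8]
turn [0.001 0.    0.001] shift now-axes [-1.9 -1.4 84.2] shift after turn [-1.9 -1.3 84.2]
```

Call:
drive_tool --series '[1,-2,-1,30,0,0,0,1,0,0,30,0,0,0,1,0,0,15,0,0,0,1,0,0,9,0,0,0,1,0,0,0,0,0,0,1,0,0,0,0,0,0,-1,0,0,0,0,0,0,-1,0,0,0,0,0,0,-1,0,0,0,0,0,0,-1,0,0,0,0,0,0,-1,0,0,0,0,0,0,-1,0,0,0,0,0,0]' --force 80

```text
t: 17.25
eef_pos: [0.5657, 0.0367, 0.0271]
tool_rot: [-0.0, 0.999, -0.054, 0.001]
contact_force: [-1.9, -1.7, 7.0]
gripper_width: 0.561
```

Call:
drive_tool --series '[-1,0,0,-5,0,0,0,-1,0,0,-8,0,0,0,-1,0,0,-4,0,0,0,-1,-20,0,0,0,0,0,-1,-30,0,0,0,0,0,-1,-35,0,0,0,0,0,-1,-30,0,0,0,0,0,-1,0,0,0,0,0,0,-1,4,35,0,0,0,0,-1,4,40,0,0,0,0,-1,4,40,0,0,0,0,-1,6,40,0,0,0,0]'

```text
t: 18.75
eef_pos: [0.4533, -0.1088, 0.0436]
tool_rot: [0.0, 0.999, -0.054, 0.001]
contact_force: [0.6, -0.8, -1.2]
gripper_width: 0.564
```

Call:
drive_tool --series '[-1,0,30,-10,0,0,0,-1,20,20,-30,0,0,0,-1,40,10,-30,0,0,0,-1,30,0,-10,0,0,0,-1,0,0,0,0,0,-0.18,-1,0,0,0,0,0,-0.18,-1,0,0,0,0,0,-0.18,-1,0,0,0,0,0,-0.18,-1,0,0,0,0,0,-0.18,-1,0,0,0,0,0,-0.18,-1,0,0,0,0,0,-0.18,-1,0,0,0,0,0,0]'

```text
t: 20.25
eef_pos: [0.5358, -0.1772, 0.1235]
tool_rot: [0.0, 0.839, 0.544, 0.0]
contact_force: [-0.3, 0.0, -0.6]
gripper_width: 0.564
```

```bash
python3 - <<'E'
from h import *
go(.598,-.149,.09,3.187)
E
```

```text
t 20.25 tcp [ 0.5358 -0.1772  0.1235] w 0.564 F [-0.3  0.  -0.6]
turn [ 1.000e-03  0.000e+00 -2.037e+00] shift now-axes [51.1 45.3 33.5] shift after turn [-63.4  25.3  33.5]
```

Call:
drive_tool --series '[-1,0,0,-10,0,0,-0.185,-1,0,0,0,0,0,-0.185,-1,0,0,0,0,0,-0.185,-1,0,0,0,0,0,-0.185,-1,0,0,0,0,0,-0.185,-1,0,0,0,0,0,-0.185,-1,0,0,0,0,0,-0.185,-1,0,0,0,0,0,-0.185,-1,0,0,0,0,0,-0.185,-1,0,0,0,0,0,-0.185,-1,0,0,0,0,0,-0.185,-1,0,0,0,0,0,0]'

```text
t: 21.75
eef_pos: [0.5354, -0.1769, 0.1331]
tool_rot: [0.0, -0.02, 1.0, 0.0]
contact_force: [0.1, -0.6, -0.7]
gripper_width: 0.559
```

```bash
python3 - <<'E'
from h import *
go(.598,-.149,.0285,3.187)
E
```

```text
t 21.75 tcp [ 0.5354 -0.1769  0.1331] w 0.559 F [ 0.1 -0.6 -0.7]
turn [ 0.     0.    -0.005] shift now-axes [-63.7  25.3 104.6] shift after turn [-63.8  25.  104.6]
```

Call:
drive_tool --series '[-1,-30,12,20,0,0,-0.005,-1,-34,13,30,0,0,0,-1,0,0,25,0,0,0,-1,0,0,15,0,0,0,-1,0,0,10,0,0,0,-1,0,0,5,0,0,0,-1,0,0,0,0,0,0,-1,0,0,0,0,0,0]'

```text
t: 22.75
eef_pos: [0.5983, -0.1486, 0.029]
tool_rot: [0.001, -0.025, 1.0, -0.0]
contact_force: [-0.2, -0.4, -1.5]
gripper_width: 0.559
```

Call:
drive_tool --series '[-1,0,0,1,0,0,0,-1,0,0,0,0,0,0,1,0,0,0,0,0,0,1,0,0,0,0,0,0,1,0,0,0,0,0,0,1,0,0,-20,0,0,0,1,0,0,-30,0,0,0,1,0,0,-40,0,0,0,1,0,0,-40,0,0,0,1,0,-50,0,0,0,0,1,0,-60,0,0,0,0,1,0,-40,0,0,0,0]'

```text
t: 24.25
eef_pos: [0.6053, -0.3018, 0.1589]
tool_rot: [0.001, -0.024, 1.0, -0.001]
contact_force: [0.3, -1.2, -0.2]
gripper_width: 0.997
```

```bash
python3 - <<'E'
from h import *;from station import bot
t=bot.read_camera("top");it=t["pixels"].astype(int);rt=(it[...,2]>150)&(it[...,1]<130)&(it[...,0]<120)
m=blob(rt,(270,150,350,270));print(m.sum(),rect(t,m,.018))
ys,xs=np.nonzero(m)
for y in range(ys.min(),ys.max()+1,3):
    x=xs[ys==y];print(y,len(x),ray(t,[[x.mean(),y]],.018).round(4).tolist())
go(.461,-.155,.0285,3.187)
E
```

```text
902 (array([ 525.5, -151.6]), array([180.5,  50.8]), 2.4)
176 17 [[0.6147, -0.1488]]
179 18 [[0.6062, -0.1473]]
182 19 [[0.5977, -0.1487]]
185 18 [[0.5892, -0.15]]
188 18 [[0.5808, -0.15]]
191 18 [[0.5723, -0.1499]]
194 18 [[0.5638, -0.1498]]
197 18 [[0.5554, -0.1498]]
200 18 [[0.5469, -0.1497]]
203 19 [[0.5385, -0.1511]]
206 18 [[0.5301, -0.1524]]
209 18 [[0.5216, -0.1524]]
212 8 [[0.5132, -0.1523]]
215 9 [[0.5048, -0.1537]]
218 9 [[0.4964, -0.1536]]
221 9 [[0.488, -0.1536]]
224 9 [[0.4796, -0.1535]]
227 9 [[0.4712, -0.1534]]
230 9 [[0.4629, -0.1534]]
233 8 [[0.4545, -0.1547]]
236 9 [[0.4462, -0.1561]]
239 9 [[0.4378, -0.156]]
t 24.3 tcp [ 0.6045 -0.3085  0.1583] w 1.001 F [ 0.4 -6.   0.2]
turn [-0.005  0.    -0.003] shift now-axes [137.  160.1 128.9] shift after turn [136.4 159.8 129.8]
```

Call:
drive_tool --series '[0.3,40,40,0,0,0,0,0.3,40,40,0,0,0,0,0.3,40,40,10,0,0,0,0.3,24,40,20,0,0,0,0.3,0,0,30,0,0,0,0.3,0,0,30,0,0,0,0.3,0,0,20,0,0,0,0.3,0,0,0,0,0,0,0.3,0,0,0,0,0,0]'

```text
t: 25.42
eef_pos: [0.4544, -0.1456, 0.0485]
tool_rot: [0.001, -0.026, 1.0, -0.0]
contact_force: [0.2, -0.8, 0.0]
gripper_width: 0.652
```

```bash
python3 - <<'E'
from h import *
go(.453,-.1545,.0248,3.187)
E
```

```text
t 25.43 tcp [ 0.4544 -0.1456  0.0485] w 0.652 F [ 0.2 -0.8  0. ]
turn [-0.001  0.002  0.006] shift now-axes [ 1.9 -8.8 23.7] shift after turn [ 1.8 -8.8 23.7]
```

Call:
drive_tool --series '[0.3,2,-9,0,0,0,0.006,0.3,0,0,0,0,0,0,0.3,0,0,15,0,0,0,0.3,0,0,9,0,0,0,0.3,0,0,0,0,0,0,-1,0,0,0,0,0,0,-1,0,0,0,0,0,0,-1,0,0,0,0,0,0,-1,0,0,0,0,0,0,-1,0,0,0,0,0,0,-1,0,0,0,0,0,0]' --force 90

```text
t: 26.8
eef_pos: [0.4522, -0.1547, 0.0234]
tool_rot: [0.0, -0.023, 1.0, 0.0]
contact_force: [0.4, 1.0, 1.8]
gripper_width: 0.256
```

Call:
drive_tool --series '[-1,0,0,-5,0,0,0,-1,0,0,-10,0,0,0,-1,0,0,-10,0,0,0,-1,0,0,0,0,0,0,-1,0,0,0,0,0,0]'

```text
t: 27.42
eef_pos: [0.4519, -0.155, 0.0483]
tool_rot: [0.0, -0.022, 1.0, -0.0]
contact_force: [0.5, 0.8, -1.1]
gripper_width: 0.255
```

```bash
python3 - <<'E'
from h import *
go(.453,.003,.050,3.187)
E
```

```text
t 27.43 tcp [ 0.4519 -0.155   0.0483] w 0.255 F [ 0.5  0.8 -1.1]
turn [-0.     0.    -0.001] shift now-axes [ -8.1 157.8  -1.7] shift after turn [ -8.2 157.8  -1.7]
```

Call:
drive_tool --series '[-1,-3,30,-2,0,0,0,-1,-3,40,0,0,0,0,-1,-2,40,0,0,0,0,-1,0,35,0,0,0,0,-1,0,13,0,0,0,0,-1,0,0,0,0,0,0,-1,-25,0,0,0,0,0,-1,-30,0,0,0,0,0,-1,-30,0,0,0,0,0,-1,-20,0,0,0,0,0,-1,0,0,0,0,0,0,-1,0,0,0,0,0,0]'

```text
t: 28.92
eef_pos: [0.5567, 0.0067, 0.0497]
tool_rot: [-0.001, -0.022, 1.0, -0.0]
contact_force: [-0.2, 0.6, -1.0]
gripper_width: 0.253
```

```bash
python3 - <<'E'
from h import *
go(.5645,.008,.0290,3.187)
E
```

```text
t 28.93 tcp [0.5567 0.0067 0.0497] w 0.253 F [-0.2  0.6 -1. ]
turn [-0.001 -0.002 -0.002] shift now-axes [-7.9  1.  20.7] shift after turn [-7.9  1.  20.7]
```

Call:
drive_tool --series '[-1,-8,1,0,0,0,0,-1,0,0,0,0,0,0,-1,0,0,6,0,0,0,-1,0,0,6,0,0,0,-1,0,0,5,0,0,0,-1,0,0,4,0,0,0,-1,0,0,1,0,0,0,-1,0,0,0,0,0,0,-1,0,0,0,0,0,0]'

```text
t: 30.05
eef_pos: [0.5659, 0.0095, 0.0284]
tool_rot: [0.0, -0.023, 1.0, 0.0]
contact_force: [-0.6, -0.6, -0.2]
gripper_width: 0.257
```

Call:
drive_tool --series '[-1,0,0,1,0,0,0,-1,0,0,0,0,0,0,0,0,0,0,0,0,0,0,0,0,0,0,0,0,0,0,0,0,0,0,0,0,0,0,0,0,0,0]'

```text
t: 30.8
eef_pos: [0.5657, 0.0095, 0.0272]
tool_rot: [0.0, -0.023, 1.0, 0.0]
contact_force: [-0.4, -0.0, 0.0]
gripper_width: 0.5
```

Released. I'll rise straight up, then move left towards the console.

Call:
drive_tool --series '[0,0,0,-15,0,0,0,0,5,0,-30,0,0,0,0,20,0,-40,0,0,0,0,20,0,-50,0,0,0,0,0,40,-20,0,0,0,0,0,50,0,0,0,0,0,0,50,0,0,0,0,0,0,40,0,0,0,0,0,0,0,0,0,0]'

```text
validation failed for argument at $.se...
```

```bash
python3 - <<'E'
from h import *;from station import bot
go(.508,.36,.12,3.187)
t=bot.read_camera("top");it=t["pixels"].astype(int);rt=(it[...,2]>150)&(it[...,1]<130)&(it[...,0]<120)
m=blob(rt,(215,165,275,230));print(m.sum(),rect(t,m,.022))
ys,xs=np.nonzero(m)
for y in range(ys.min(),ys.max()+1,3):
    x=xs[ys==y];print(y,len(x),ray(t,[[x.mean(),y]],.022).round(4).tolist())
c=bot.read_camera("side")
cv2.imwrite("pics/s8.png",np.hstack([cv2.resize(c["pixels"][170:230,175:265],(400,267),interpolation=cv2.INTER_CUBIC),cv2.resize(t["pixels"][150:210,200:290],(400,267),interpolation=cv2.INTER_CUBIC)]))
E
```

```text
t 30.8 tcp [0.5657 0.0095 0.0272] w 0.5 F [-0.4 -0.   0. ]
turn [ 0.  0. -0.] shift now-axes [ 41.9 352.8 -92.7] shift after turn [ 41.8 352.8 -92.8]Traceback (most recent call last):
  File "<stdin>", line 4, in <module>
  File "h.py", line 9, in blob
    return (l==1+np.argmax(s[1:,4])).astype(np.uint8)
                 ~~~~~~~~~^^^^^^^^^
    return _wrapfunc(a, 'argmax', axis=axis, out=out, **kwds)
    return bound(*args, **kwds)
ValueError: attempt to get argmax of an empty sequence
```

That row list was miscounted again, so the call was refused and nothing moved. I'll use a non-zero jaw value so the rows are easier to count.

Call:
drive_tool --series '[0.1,0,0,-15,0,0,0,0.1,5,0,-30,0,0,0,0.1,20,0,-40,0,0,0,0.1,20,0,-50,0,0,0,0.1,0,40,-20,0,0,0,0.1,0,50,0,0,0,0,0.1,0,50,0,0,0,0,0.1,0,40,0,0,0,0,0.1,0,0,0,0,0,0]'

```text
t: 31.98
eef_pos: [0.5117, 0.1916, 0.1838]
tool_rot: [0.001, -0.026, 1.0, 0.001]
contact_force: [1.1, 0.4, 1.5]
gripper_width: 0.548
```

```bash
python3 - <<'E'
from h import *;from station import bot
go(.508,.36,.12,3.187)
t=bot.read_camera("top");c=bot.read_camera("side")
cv2.imwrite("pics/s8.png",np.hstack([cv2.resize(c["pixels"][170:230,175:265],(400,267),interpolation=cv2.INTER_CUBIC),cv2.resize(t["pixels"][150:210,200:290],(400,267),interpolation=cv2.INTER_CUBIC)]))
it=t["pixels"].astype(int);rt=(it[...,2]>150)&(it[...,1]<130)&(it[...,0]<120)
m=blob(rt,(215,165,275,230));print(m.sum(),rect(t,m,.022))
ys,xs=np.nonzero(m)
for y in range(ys.min(),ys.max()+1,3):
    x=xs[ys==y];print(y,len(x),ray(t,[[x.mean(),y]],.022).round(4).tolist())
E
```

```text
t 31.98 tcp [0.5117 0.1916 0.1838] w 0.548 F [1.1 0.4 1.5]
turn [0.003 0.002 0.006] shift now-axes [ -4.9 168.2  64.3] shift after turn [ -3.9 168.4  63.8]
263 (array([589.2,  11.9]), array([45., 79.]), 89.9)
171 17 [[0.6287, 0.0118]]
174 8 [[0.6202, 0.0104]]
177 9 [[0.6117, 0.0117]]
180 9 [[0.6033, 0.0117]]
183 8 [[0.5948, 0.0103]]
186 9 [[0.5863, 0.0089]]
189 9 [[0.5779, 0.0089]]
192 9 [[0.5694, 0.0089]]
195 9 [[0.561, 0.0088]]
198 9 [[0.5525, 0.0088]]
```

View pics/s8.png

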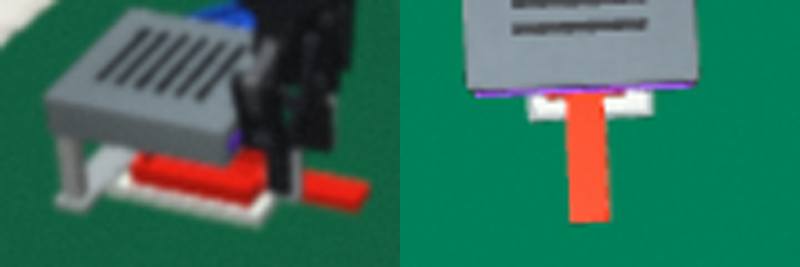

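The chassis now sits in the tray with its tail out of the front. The tail end is at x≈0.55, so the tub centre is near (0.679, 0.012). The tray rim shows evenly on both sides, at crop columns 528 and 653. Next is the lever.

```bash
python3 - <<'E'
from h import *;import pickle
c=pickle.load(open("c0.pkl","rb"))["top"]
im=c["pixels"].astype(int);kb=blob((im.max(2)<110),(88,200,112,224));ys,xs=np.nonzero(kb);print(xs.min(),xs.max(),ys.min(),ys.max())
print("hinge cap",ray(c,[126.7,185.3],.072),"knob top",ray(c,[100.5,213],.11),"knob base side",ray(c,[104.5,213.5],.068))
H=np.array([.5857,.3223])
for p in(.11,):
    k=ray(c,[100.5,213],p)[0]-H;print(np.hypot(*k),np.arctan2(k[1],k[0])%6.283)
go(.505,.370,.150,3.187)
E
```

```text
95 108 208 218
hinge cap [[0.58419462 0.31855806]] knob top [[0.5079856  0.37469363]] knob base side [[0.50808522 0.37839998]]
0.09372630866772862 2.5484053406993175
t 32.08 tcp [0.5126 0.1872 0.1828] w 0.547 F [-0.6 -0.2 -0. ]
turn [-0.001  0.     0.001] shift now-axes [ -0.8 182.9  32.7] shift after turn [ -0.7 182.9  32.8]
```

Call:
drive_tool --series '[1,1,40,0,0,0,0,1,1,50,10,0,0,0,1,1,50,10,0,0,0,1,1,35,10,0,0,0,1,0,10,0,0,0,0,1,0,0,0,0,0,0,1,0,0,20,0,0,0,1,0,0,15,0,0,0,1,0,0,14,0,0,0,1,0,0,0,0,0,0,1,0,0,0,0,0,0]'

```text
t: 33.45
eef_pos: [0.5003, 0.3722, 0.1034]
tool_rot: [0.0, -0.023, 1.0, 0.0]
contact_force: [-0.0, 0.2, 0.5]
gripper_width: 1.004
```

```bash
python3 - <<'E'
from h import *
go(.507,.374,.101,3.187)
E
```

```text
t 33.45 tcp [0.5003 0.3722 0.1034] w 1.004 F [-0.   0.2  0.5]
turn [ 0.  0. -0.] shift now-axes [-6.7  1.5  2.4] shift after turn [-6.7  1.5  2.4]
```

Call:
drive_tool --series '[1,-6,2,2,0,0,0,1,0,0,0,0,0,0,0.1,0,0,0,0,0,0,-1,0,0,0,0,0,0,-1,0,0,0,0,0,0,-1,0,0,0,0,0,0,-1,0,0,0,0,0,0,-1,0,0,0,0,0,0,-1,0,0,0,0,0,0]' --force 25

```text
t: 34.58
eef_pos: [0.5047, 0.377, 0.1021]
tool_rot: [-0.0, -0.024, 1.0, 0.002]
contact_force: [-3.2, 4.4, 1.3]
gripper_width: 0.297
```

```bash
python3 - <<'E'
from h import *
go(.4926,.2985,.101,3.187)
E
```

```text
t 34.58 tcp [0.5047 0.377  0.1021] w 0.297 F [-3.2  4.4  1.3]
turn [ 0.004 -0.001  0.002] shift now-axes [ 15.8 -77.8   0.8] shift after turn [ 15.6 -77.9   1.1]
```

Call:
drive_tool --series '[-1,5,-9,0,0,0,0,-1,4,-10,0,0,0,0,-1,3,-10,0,0,0,0,-1,2,-10,0,0,0,0,-1,1,-10,0,0,0,0,-1,0.5,-10,0,0,0,0,-1,0,-10,0,0,0,0,-1,0,-9,0,0,0,0,-1,0,0,0,0,0,0,-1,0,0,0,0,0,0]'

```text
t: 35.83
eef_pos: [0.4916, 0.2972, 0.1018]
tool_rot: [-0.001, -0.024, 1.0, 0.001]
contact_force: [-8.7, 1.5, 6.0]
gripper_width: 0.293
```

```bash
python3 - <<'E'
from h import *
go(.4926,.2985,.101,3.187)
E
```

```text
t 35.83 tcp [0.4916 0.2972 0.1018] w 0.293 F [-8.7  1.5  6. ]
turn [ 0.001 -0.003  0.002] shift now-axes [-1.   1.3  0.8] shift after turn [-1.   1.3  0.8]
```

Open the jaws, rise and pull the arm clear, then measure the lever against the tab.

Call:
drive_tool --series '[0.5,0,0,0,0,0,0,0.8,0,0,0,0,0,0,0.8,0,0,0,0,0,0,0.8,0,0,-20,0,0,0,0.8,0,0,-40,0,0,0,0.8,0,0,-30,0,0,0,0.8,0,-50,0,0,0,0,0.8,0,-60,0,0,0,0,0.8,0,-60,0,0,0,0,0.8,0,-60,0,0,0,0,0.8,0,-40,0,0,0,0,0.8,0,0,0,0,0,0]'

```text
t: 37.33
eef_pos: [0.5069, 0.0218, 0.1921]
tool_rot: [0.0, -0.019, 1.0, -0.001]
contact_force: [0.9, 0.2, 0.3]
gripper_width: 0.902
```

```bash
python3 - <<'E'
from h import *;from station import bot
t=bot.read_camera("top");im=t["pixels"].astype(int);g=im[...,1]
cv2.imwrite("pics/s9.png",np.hstack([cv2.resize(t["pixels"][165:245,88:170],(410,400),interpolation=cv2.INTER_CUBIC),cv2.resize(t["pixels"][145:225,195:273],(390,400),interpolation=cv2.INTER_CUBIC)]))
go(.4926,.2985,.101,3.187)
gr=blob((g>200)&(im[...,2]<120)&(im[...,0]<120),(85,165,170,245));ys,xs=np.nonzero(gr);G=ray(t,[xs.mean(),ys.mean()],.051)[0]
kb=blob((im.max(2)<110),(90,195,165,238));ys,xs=np.nonzero(kb);print("knob px",xs.min(),xs.max(),ys.min(),ys.max(),xs.mean(),ys.mean(),len(xs))
K=ray(t,[xs.mean(),ys.mean()],.09)[0]
for H in([.5857,.3223],[.5842,.3186]):
    a=[np.arctan2(*(H-p)[::-1]) for p in(G,K)];print(G,K,np.hypot(*(G-H)),np.hypot(*(K-H)),a,a[1]-a[0])
print("phone/screwdriver moved px diff:",)
E
```

```text
t 37.38 tcp [0.5068 0.0245 0.1923] w 0.904 F [-0.1  0.9 -0.1]
turn [-0.     0.001 -0.004] shift now-axes [  2.9 274.4  91.2] shift after turn [  1.8 274.4  91.3]
knob px 127 138 213 222 132.5612244897959 218.03061224489795 98
[0.45906708 0.291118  ] [0.49520324 0.29601077] 0.1304155447766465 0.09423792730767427 [np.float64(0.24143605326481873), np.float64(0.282717823401535)] 0.04128177013671627
[0.45906708 0.291118  ] [0.49520324 0.29601077] 0.12811521666877249 0.09181882342832584 [np.float64(0.2161901727988136), np.float64(0.24857153195111656)] 0.032381359152302946
phone/screwdriver moved px diff:
```

View pics/s9.png

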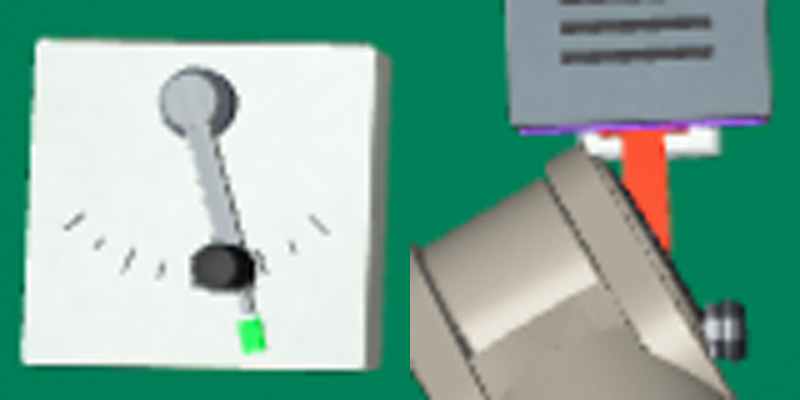

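```bash
python3 - <<'E'
from h import *;from station import bot
t=bot.read_camera("top");im=t["pixels"].astype(int);L=im.mean(2)
for y in list(range(192,213,3))+[223,224,225,226,227,228]:
    w=np.clip(225-L[y,110:160],0,None);
    row=L[y,120:146].astype(int);print(y,row.tolist())
G=ray(t,[[138.2,232]],.051)[0]
for H in([.5857,.3223],[.5842,.3186],[.585,.3205]):
    T=ray(t,[[138,227]],.065)[0]-H;print(np.hypot(*T),np.arctan2(-T[1],-T[0]))
s=bot.read_camera("side");im=s["pixels"].astype(int)
gr=blob((im[...,1]>180)&(im[...,2]<120)&(im[...,0]<120),(150,220,280,320));ys,xs=np.nonzero(gr);print("side green",ray(s,[xs.mean(),ys.mean()],.050))
kb=blob(im.max(2)<70,(190,240,260,300));ys,xs=np.nonzero(kb);print("side knob px",xs.min(),xs.max(),ys.min(),ys.max(),xs.mean(),ys.mean(),ray(s,[xs.mean(),ys.mean()],.091))
E
```

```text
192 [242, 242, 242, 227, 177, 192, 185, 184, 185, 191, 135, 160, 238, 242, 242, 244, 244, 244, 243, 242, 243, 243, 244, 245, 244, 243]
195 [241, 241, 241, 241, 242, 243, 219, 187, 184, 187, 189, 109, 230, 242, 243, 243, 244, 244, 243, 243, 244, 244, 244, 243, 243, 243]
198 [242, 243, 243, 243, 243, 243, 243, 199, 184, 185, 187, 185, 127, 238, 243, 242, 242, 243, 243, 243, 245, 245, 244, 244, 243, 244]
201 [243, 243, 242, 243, 243, 244, 244, 206, 186, 185, 184, 188, 190, 166, 238, 243, 243, 243, 243, 243, 243, 244, 243, 243, 243, 243]
204 [244, 243, 243, 243, 244, 244, 243, 243, 221, 187, 185, 185, 190, 175, 165, 240, 244, 245, 244, 244, 243, 242, 243, 244, 243, 243]
207 [244, 245, 245, 245, 244, 243, 243, 242, 242, 223, 189, 185, 185, 190, 144, 166, 239, 243, 242, 242, 242, 243, 242, 243, 243, 243]
210 [243, 243, 243, 243, 242, 242, 242, 242, 242, 242, 218, 189, 186, 186, 189, 116, 230, 242, 242, 242, 242, 242, 242, 241, 241, 241]
223 [243, 243, 243, 243, 242, 242, 241, 242, 243, 218, 172, 164, 166, 155, 159, 138, 165, 130, 167, 237, 240, 240, 240, 240, 240, 240]
224 [243, 242, 243, 
[... 200 characters left out ...]
198, 191, 133, 235, 241, 240, 240, 241, 241, 241]
226 [241, 242, 242, 243, 243, 242, 241, 240, 240, 241, 242, 242, 242, 241, 241, 235, 199, 188, 115, 231, 241, 241, 240, 240, 240, 241]
227 [241, 243, 243, 243, 242, 241, 240, 240, 240, 241, 241, 241, 242, 242, 242, 241, 213, 187, 173, 206, 238, 240, 240, 240, 240, 240]
228 [242, 243, 244, 243, 242, 241, 241, 240, 241, 241, 241, 241, 242, 241, 241, 239, 236, 235, 219, 177, 232, 239, 239, 239, 240, 240]
0.11923958655042083 0.2933078753736991
0.1167752773751852 0.2666869179261518
0.11805885982089534 0.2804262948735414
side green [[0.46306577 0.2959123 ]]
side knob px 227 235 247 265 230.73793103448276 255.64137931034483 [[0.49921935 0.29823947]]
```

The lever stands about 0.03 rad past the tab. That is inside the tolerance, but I have 29 s left, so I'll nudge it back by about 3 mm at the knob.

Call:
drive_tool --series '[1,0,50,0,0,0,0,1,0,60,0,0,0,0,1,1,60,0,0,0,0,1,1,60,0,0,0,0,1,0,46,0,0,0,0,1,0,0,20,0,0,0,1,0,0,20,0,0,0,1,0,0,20,0,0,0,1,0,0,20,0,0,0,1,0,0,11,0,0,0,1,0,0,0,0,0,0]'

```text
t: 38.85
eef_pos: [0.4917, 0.3009, 0.0993]
tool_rot: [-0.001, -0.022, 1.0, -0.0]
contact_force: [0.2, 0.4, 0.8]
gripper_width: 1.003
```

```bash
python3 - <<'E'
from h import *
go(.4925,.300,.101,3.187)
E
```

```text
t 38.85 tcp [0.4917 0.3009 0.0993] w 1.003 F [0.2 0.4 0.8]
turn [-0.001 -0.001 -0.001] shift now-axes [-0.8 -0.9 -1.7] shift after turn [-0.8 -0.9 -1.7]
```

Call:
drive_tool --series '[1,0,0,-2,0,0,0,0.1,0,0,0,0,0,0,-1,0,0,0,0,0,0,-1,0,0,0,0,0,0,-1,0,0,0,0,0,0,-1,0,0,0,0,0,0,-1,0,0,0,0,0,0,-1,0,0,0,0,0,0]' --force 25

```text
t: 39.85
eef_pos: [0.4919, 0.3008, 0.1024]
tool_rot: [-0.0, -0.022, 1.0, -0.001]
contact_force: [-2.3, -3.8, 5.4]
gripper_width: 0.297
```

Call:
drive_tool --series '[0.5,0,0,0,0,0,0,0.8,0,0,0,0,0,0,0.8,0,0,0,0,0,0,0.8,0,0,-20,0,0,0,0.8,0,0,-40,0,0,0,0.8,0,0,-40,0,0,0,0.8,0,-50,-20,0,0,0,0.8,0,-60,-20,0,0,0,0.8,0,-60,0,0,0,0,0.8,0,-40,0,0,0,0,0.8,0,0,0,0,0,0,0.8,0,0,0,0,0,0]'

```text
t: 41.35
eef_pos: [0.5015, 0.0934, 0.2431]
tool_rot: [0.001, -0.023, 1.0, 0.0]
contact_force: [-0.0, 0.9, 0.2]
gripper_width: 0.903
```

```bash
python3 - <<'E'
from h import *;from station import bot;import pickle
c0=pickle.load(open("c0.pkl","rb"))["top"]
t=bot.read_camera("top");im=t["pixels"].astype(int);L=im.mean(2)
# lit arm face centre per row -> direction on the plane z=.068
P=[]
for y in list(range(194,212))+[225,226,227]:
    x=np.arange(120,146);l=L[y,120:146];k=(l>179)&(l<215);
    if k.sum(): P.append(ray(t,[x[k].mean(),y],.068)[0])
P=np.array(P);f=np.polyfit(P[:,0],P[:,1],1);H=np.array([.585,np.polyval(f,.585)])
g=blob((im[...,1]>200)&(im[...,2]<120)&(im[...,0]<120),(85,165,170,245));ys,xs=np.nonzero(g);G=ray(t,[xs.mean(),ys.mean()],.051)[0]
d=G-H;print("lever",np.arctan(f[0]),"H",H,"green",np.arctan2(-d[1],-d[0]),np.hypot(*d))
kb=blob((im.max(2)<110),(90,195,165,238));ys,xs=np.nonzero(kb);print("knob px",xs.mean(),ys.mean())
D=np.abs(im-c0["pixels"].astype(int)).max(2)>60
print("changed phone",D[255:300,290:358].sum(),"screwdriver",D[265:285,132:206].sum())
rt=(im[...,2]>150)&(im[...,1]<130)&(im[...,0]<120)
m=blob(rt,(215,165,275,230));ys,xs=np.nonzero(m);print("tail",m.sum(),ray(t,[[xs[ys==ys.max()].mean(),ys.max()+.5]],.022))
o=bot.get_obs();print(o["t"],o["eef_pos"],o["contact_force"])
E
```

```text
lever 0.2277577310160059 H [0.585     0.3193334] green 0.2204109833497637 0.1290550643783541
knob px 131.21 218.3
changed phone 0 screwdriver 460
tail 263 [[0.54833137 0.00880889]]
41.4 [0.5014322  0.09397322 0.24291455] [-1.2222769   1.1326915  -0.59578967]
```

The lever and tab now agree within 0.01 rad. The screwdriver region changed in the top view, probably because the arm hides it, so I'll check it in the side view before handing in.

```bash
python3 - <<'E'
from h import *;from station import bot;import pickle
d=pickle.load(open("c0.pkl","rb"))
for n,box in(("side",(280,240,330,300)),("top",(130,260,215,290))):
    for c in(d[n],bot.read_camera(n)):
        i=c["pixels"].astype(int);k=(i[...,2]>150)&(i[...,1]>110)&(i[...,0]<90);k=k[box[1]:box[3],box[0]:box[2]];y,x=np.nonzero(k);print(n,len(x),x.mean() if len(x) else 0,y.mean() if len(x) else 0)
bot.hand_in()
E
```

```text
side 206 23.92718446601942 21.78640776699029
side 207 23.89855072463768 21.797101449275363
top 274 54.85766423357664 14.883211678832117
top 114 45.73684210526316 14.973684210526315
the job is handed in; nothing more can be done
```

I handed the job in at about 41 s of the 67 s allowed. The red chassis is in the tray with its tail out of the front, and the lever is lined up with the green tab. The handing-in reports no verdict, so these are my own last checks.

**Chassis:** I lifted it from the mould, set it on the bench, regripped it by the tail, slid it under the hood and released it. The first placing went wrong: a miscounted row list was refused, but the move sent after it still ran and dragged the chassis out, turned about half round. I picked it up, turned it back and placed it again. The last pictures show:
- The tub lies inside the rim, with its centre about 2 mm from the measured tray centre.
- The tail end was at x = 0.548 m in the last check, about 0.13 m in front of the tray centre.
- I judged flatness only by eye, in the picture after the second release.

**Lever:** I gripped the knob and swung it to the tab. It measured about 0.03 rad too far, so I nudged it back. It now measures 0.228 rad against 0.220 rad for the tab. Single angle readings scatter by about 0.02 rad, well inside the 0.07 rad limit.

**Bystanders and arm:** The phone and the screwdriver have not moved. In the top view the arm hid part of the screwdriver, so that check disagreed, but the side view shows it unchanged. The arm ended clear of everything at z = 0.24 m.

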